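# Line up enamel jars by shade on the colour rail

## Robot

A 7-joint arm with a two-finger parallel gripper is mounted at the origin on a cart in front of the work surface, level with it; the furniture and walls round the work are solid. World frame = base frame: x ahead of the robot, y to its left, z up, the work surface at z = 0. Lengths are in m, angles in rad, forces in N, time in s.
With the tool pointing down it reaches from about 0.4 to 0.85 m from the base axis. Payload 4.5 kg.
Tool frame: the origin (TCP) lies midway between the tips of the shut fingers; the grasp point (between the pads) lies 19 mm behind it (ctrl.grip_point_offset is the distance from the TCP to the grasp point, in m); z points along the fingers, y is the line along which they close (so a half turn about z gives the same grasp; the last joint's range is limited). The gripper opens to 88 mm and grips with 3 to 60 N. Pads are 18 mm wide; open, the fingers measure 123 mm over their backs; the gripper's body (75 mm by 187 mm) begins 45 mm behind the grasp point.
Start: joints at [-1.236, 0.689, -0.195, 1.565, 0.157, 0.902, -0.215], TCP at [0.185, 0.597, 0.239] pointing down, gripper open.
Joint ranges: [-3.01, 3.01], [-0.46, 2.08], [-1.47, 1.51], [0.13, 2.56], [-1, 4.14], [0.04, 2.09], [-2.66, 2.66]. Speed limits (rad/s): [2.57, 2.57, 3.14, 3.14, 3.14, 3.14, 3.14].

## Interface

Orientations are given as a rotation vector (axis times angle).
In Python, from workcell import ctrl, imaging gives the robot as it stands.
- The arm moves only by the shell command python3 -m creep 'ROWS' [FORCE]. ROWS is JSON, a list that holds one entry, the list of rows, each a list of 7 numbers: the shift along the tool's x, y, z in mm, then the turn, a rotation vector about the tool's x, y, z in degrees, then the opening in per cent of the stroke, from 0 (shut) to 100 (fully open). In form: [[[x, y, z, rx, ry, rz, claw], ...]]. A call has 1 to 8 rows; each row is the pose to reach, as a shift and turn from the pose commanded when the call began, along the tool's axes at that moment; what a row does not reach only later rows make up. A row lasts 1/8 s, in which the tool goes at most 62.5 mm and 10.7 degrees, less where a joint would pass 70% of its speed; a pose out of reach is approached as far as the arm can. A call with a gripper value outside its range is refused whole. The fingers move at their own pace and stop on an object; FORCE is the grip in N (left out, the last holds). Time passes only in rows, so rows that repeat a pose let the fingers close. It gives the time, the measured TCP pose, the force, the opening and the grip force at its end, in the units of the state.
- ctrl.get_state(): the state, without advancing time (a new reading comes with each control period).
- imaging.snapshot(name): name is "scene" or "top"; returns the picture (480x640x3 uint8, red, green, blue); there is no depth.
- imaging.get_calibration(name): a dict with "mtx" (3x3 intrinsics, pixels), "view" (4x4, takes a point from world to camera coordinates). Camera axes: x right, y up, looking along -z (the intrinsics and any distortion apply to the point x, -y, -z); pixel columns grow to the right and rows downward; lengths in m; the calibration is good to about 2 mm. A picture is of the moment at which its call begins. get_calibration takes no time and is no camera call.
- ctrl.close_job(): hands the job in; it is judged then, once.
The state is a dict: "t": time; "q": joint angles; "joint_vel": joint speeds; "effort": joint torques, N m; "tcp_pos": TCP position; "orientation": TCP orientation; "contact_force": force on the tool from outside, world axes, zero at the start; "wrist_torque": the same for the moment, N m; "gripper_width": finger opening in m; "grasp_force": force on a finger pad.
Only numpy, scipy, OpenCV 4.12 (cv2) and the standard library are available. Lean on these libraries where they do the work, as an engineer would, in place of code of your own. Each camera call takes 0.05 s, during which the arm holds its last target. There are 200 camera calls.

## Task

Line up the four enamel jars on the blue discs of the wooden board in order of shade, one jar upright in the middle of each disc: the lightest (ivory) on the disc next to the white end block, then yellow, then red, and the darkest (black) on the disc next to the black end block. Keep the jars upright all the time, and leave the green bottle where it stands.

Things in the scene. Friction and masses are not known exactly. Their poses are not given: they have to be found in the camera images.
- jar_ivory: round glass enamel jar, ivory-white contents and white cap, the lightest; body 60 mm across, 97 mm tall over its screw cap, about 250 g; glass body up to about 65 mm, then a slightly narrower screw cap; it can be gripped from any side, 40 to 75 mm up. Loose, stands upright on the bench. Origin: centre of its underside; z up along the jar
- jar_yellow: round glass enamel jar, yellow contents and yellow cap, second lightest; body 58 mm across, 89 mm tall over its screw cap, about 220 g; glass body up to about 65 mm, then a slightly narrower screw cap; it can be gripped from any side, 40 to 75 mm up. Loose, stands upright on the bench. Origin: centre of its underside; z up along the jar
- jar_red: round glass enamel jar, red contents and bright red cap, third; body 54 mm across, 93 mm tall over its screw cap, about 205 g; glass body up to about 65 mm, then a slightly narrower screw cap; it can be gripped from any side, 40 to 75 mm up. Loose, stands upright on the bench. Origin: centre of its underside; z up along the jar
- jar_black: round glass enamel jar, dark grey-black contents and dark cap, the darkest; body 58 mm across, 87 mm tall over its screw cap, about 215 g; glass body up to about 65 mm, then a slightly narrower screw cap; it can be gripped from any side, 40 to 75 mm up. Loose, stands upright on the bench. Origin: centre of its underside; z up along the jar
- seat_a: blue plastic disc, 69 mm across, fixed flat on the wooden board, the first (left end at board yaw 0) of the row of four (spacing 80 mm). Its top is 13 mm above the bench (the disc is 3 mm thick, the board 10 mm thick, 78 mm wide, 370 mm long). Origin: centre of the disc's underside, 10 mm above the bench; y runs along the row from seat_d towards seat_a, z up. Behind the row a desk lamp's shade hangs 0.43 m above the bench, from 0.67 m ahead of the robot
- seat_b: blue plastic disc, 69 mm across, fixed flat on the wooden board, the second, between seat_a and seat_c of the row of four (spacing 80 mm). Its top is 13 mm above the bench (the disc is 3 mm thick, the board 10 mm thick, 78 mm wide, 370 mm long). Origin: centre of the disc's underside, 10 mm above the bench; y runs along the row from seat_d towards seat_a, z up. Behind the row a desk lamp's shade hangs 0.43 m above the bench, from 0.67 m ahead of the robot
- seat_c: blue plastic disc, 69 mm across, fixed flat on the wooden board, the third, between seat_b and seat_d of the row of four (spacing 80 mm). Its top is 13 mm above the bench (the disc is 3 mm thick, the board 10 mm thick, 78 mm wide, 370 mm long). Origin: centre of the disc's underside, 10 mm above the bench; y runs along the row from seat_d towards seat_a, z up. Behind the row a desk lamp's shade hangs 0.43 m above the bench, from 0.67 m ahead of the robot
- seat_d: blue plastic disc, 69 mm across, fixed flat on the wooden board, the last (right end at board yaw 0) of the row of four (spacing 80 mm). Its top is 13 mm above the bench (the disc is 3 mm thick, the board 10 mm thick, 78 mm wide, 370 mm long). Origin: centre of the disc's underside, 10 mm above the bench; y runs along the row from seat_d towards seat_a, z up. Behind the row a desk lamp's shade hangs 0.43 m above the bench, from 0.67 m ahead of the robot
- white_block: white plastic block 60 x 16 x 15 mm, fixed on one end of the board: it marks the light end of the row. Its centre is 52 mm from the centre of the end disc, which is seat_a in some starts and seat_d in others; a black block like it marks the other, dark end. Its top is 25 mm above the bench. Origin: centre of its underside
- green_bottle: translucent bottle one third full of green, white cap, 45 mm across, 89 mm tall; a bystander that must stay where it is. Origin: centre of its underside
Mind the look-alikes: they are no part of the job. Of the things that look like the jar_red, the smaller one is meant.

How it is judged:
By the outcome, as a careful person would: the job done as asked, in the order asked, and still so for the second after the job is handed in, with the robot touching nothing.
It also fails if it takes over 109 s, if anything falls off the work surface, if the arm or the gripper's body presses on something with over 40 N, if the wrist force passes 120 N, or if a joint passes its speed limit or range.

## Working session

There is one attempt and no reset: what is moved stays moved. The work goes in short steps, Python scripts to look and compute and a shell command to move; the robot and the scene stay as the last step left them, time stands still between calls to the robot, and variables do not carry over. Pictures are saved under pics/ and viewed, at most 14 in all, crops included, and the job is handed in when it is done.

```bash
mkdir -p pics; ls
python3 - <<'E'
from workcell import ctrl, imaging
import cv2,numpy as np
for n in("scene","top"):
    cv2.imwrite(f"pics/{n}0.png",imaging.snapshot(n)[:,:,::-1])
    c=imaging.get_calibration(n);print(n,{k:np.round(v,4).tolist() if not isinstance(v,str) else v for k,v in c.items()})
s=ctrl.get_state();print({k:np.round(v,3).tolist() for k,v in s.items()},ctrl.grip_point_offset)
E
```

```text
pics
scene {'mtx': [[564.7471, 0.0, 319.219], [0.0, 564.7471, 242.0906], [0.0, 0.0, 1.0]], 'view': [[-0.7371, -0.6758, 0.0031, 0.5019], [0.3187, -0.3435, 0.8834, -0.138], [-0.596, 0.6521, 0.4685, -0.8713], [0.0, 0.0, 0.0, 1.0]]}
top {'mtx': [[470.1674, 0.0, 310.6577], [0.0, 470.1674, 241.0764], [0.0, 0.0, 1.0]], 'view': [[0.0563, -0.9984, 0.005, 0.1588], [0.9786, 0.0562, 0.1981, -0.5497], [-0.198, -0.0062, 0.9802, -0.806], [0.0, 0.0, 0.0, 1.0]]}
{'t': 0.1, 'q': [-1.236, 0.69, -0.195, 1.566, 0.157, 0.903, -0.215], 'joint_vel': [0.0, -0.004, -0.001, -0.002, -0.0, 0.001, 0.002], 'effort': [-0.002, -52.85, -1.272, -15.384, -0.053, 0.002, 0.0], 'tcp_pos': [0.185, 0.596, 0.238], 'orientation': [-0.471, -3.106, 0.003], 'contact_force': [0.393, -0.468, 0.171], 'wrist_torque': [0.039, -0.016, 0.008], 'grasp_force': 0.0, 'gripper_width': 0.088} 0.0187
```

View pics/scene0.png

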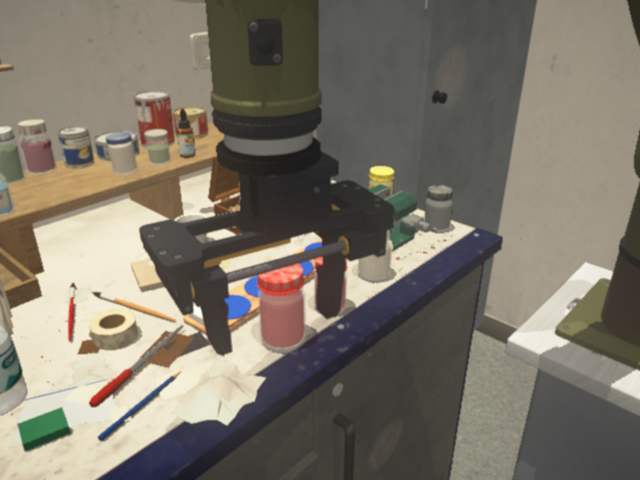

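View pics/top0.png

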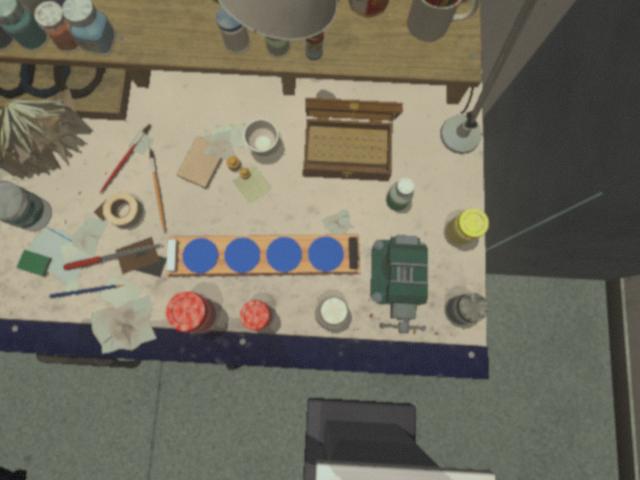

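The scene shows the gripper in front of the discs. In the top view, the white block is at (172,254) and the black block at (353,252), with discs at (200,255), (242,254), (284,254) and (326,254). The caps are ivory (333,312), small red (256,316), with a larger decoy at (188,312), yellow (470,225) and black (467,308). The green bottle is at (402,190), the vise at (400,272), and a dark cabinet stands to the right past column 485.

```bash
cat > h.py <<'E'
from workcell import ctrl, imaging
import cv2,numpy as np
from scipy.spatial.transform import Rotation as Ro
def ray(n,u,v):
    c=imaging.get_calibration(n);K=np.array(c["mtx"]);V=np.array(c["view"])
    d=np.linalg.inv(K)@[u,v,1];d=np.array([d[0],-d[1],-d[2]])
    R,t=V[:3,:3],V[:3,3];d=R.T@d
    return -R.T@t,d/np.linalg.norm(d)
def onplane(n,u,v,z):
    o,d=ray(n,u,v);return o+d*(z-o[2])/d[2]
def tri(a,b):
    o1,d1=ray("top",*a);o2,d2=ray("scene",*b)
    s=np.linalg.lstsq(np.c_[d1,-d2],o2-o1,rcond=None)[0]
    p,q=o1+s[0]*d1,o2+s[1]*d2
    return (p+q)/2,np.linalg.norm(p-q)
def proj(n,p):
    c=imaging.get_calibration(n);V=np.array(c["view"]);q=V[:3,:3]@p+V[:3,3]
    r=np.array(c["mtx"])@[q[0],-q[1],-q[2]];return r[:2]/r[2]
def blobs(im,f,amin=60):
    hsv=cv2.cvtColor(im,cv2.COLOR_RGB2HSV).astype(int)
    m=f(hsv[...,0],hsv[...,1],hsv[...,2]).astype(np.uint8)
    n,l,s,c=cv2.connectedComponentsWithStats(m)
    return [(np.round(c[i],1).tolist(),s[i].tolist()) for i in range(1,n) if s[i,4]>=amin]
RED=lambda h,s,v:((h<8)|(h>172))&(s>150)&(v>110)
YEL=lambda h,s,v:(h>22)&(h<34)&(s>140)&(v>120)
BLU=lambda h,s,v:(h>105)&(h<125)&(s>150)&(v>90)
def delta(p,yaw):
    """shift (tool axes mm) and turn about tool z (deg) from present commanded~measured pose to TCP p, tool y at world angle yaw deg"""
    s=ctrl.get_state();R=Ro.from_rotvec(s["orientation"]).as_matrix()
    y=np.radians(yaw);ty=np.array([np.cos(y),np.sin(y),0]);tz=np.array([0,0,-1.]);T=np.c_[np.cross(ty,tz),ty,tz]
    return np.round(R.T@(np.array(p)-s["tcp_pos"])*1000,1),np.round(np.degrees(Ro.from_matrix(R.T@T).as_rotvec()),1)
E
python3 - <<'E'
from h import *
t=cv2.imread("pics/top0.png")[:,:,::-1].copy();s=cv2.imread("pics/scene0.png")[:,:,::-1].copy()
for n,f in(("R",RED),("Y",YEL),("B",BLU)):
    for k,im in(("top",t),("scene",s)):
        print(n,k,blobs(im,f))
for b in blobs(t,BLU,300): print(onplane("top",*b[0],.013))
for n,uv,z in(("redS",(256,315),.093),("redL",(188,312),.1),("iv",(334,310),.097),("bl",(469,306),.087),("ye",(471,223),.089),("gr",(403,186),.089),("edge",(485,260),0),("edge",(487,370),0),("vise",(429,238),.06),("vise",(428,300),.06),("wh",(172,254),.025),("bk",(353,252),.025)):
    print(n,onplane("top",*uv,z).round(3))
c=np.hstack([cv2.resize(t[200:340,370:500],None,fx=3,fy=3),cv2.resize(s[150:290,360:490],None,fx=3,fy=3)])
cv2.imwrite("pics/c1.png",c[:,:,::-1])
E
```

```text
R top [([81.4, 262.9], [65, 258, 34, 11, 126]), ([185.7, 297.9], [172, 293, 24, 12, 107]), ([189.0, 321.6], [186, 313, 7, 18, 68])]
R scene [([149.0, 122.5], [140, 103, 17, 40, 153]), ([163.5, 119.8], [156, 108, 16, 31, 256]), ([279.5, 285.7], [258, 272, 46, 23, 506]), ([70.6, 317.4], [69, 298, 5, 42, 134]), ([109.5, 387.4], [90, 370, 41, 35, 357])]
Y top []
Y scene [([380.8, 176.6], [369, 171, 24, 11, 160])]
B top [([283.6, 254.7], [268, 239, 32, 31, 663]), ([325.6, 253.9], [310, 239, 32, 31, 689]), ([199.9, 255.6], [185, 240, 31, 31, 675]), ([241.8, 255.2], [227, 240, 31, 31, 679])]
B scene [([306.6, 267.0], [301, 262, 12, 13, 95]), ([251.6, 286.6], [245, 278, 13, 18, 151]), ([236.9, 305.7], [225, 296, 25, 22, 393]), ([112.4, 426.9], [99, 412, 32, 27, 85])]
[0.51872994 0.24009505 0.013     ]
[0.52486193 0.1601171  0.013     ]
[0.50787469 0.39923858 0.013     ]
[0.51320786 0.31961469 0.013     ]
redS [0.399 0.275 0.093]
redL [0.398 0.388 0.1  ]
iv [0.415 0.143 0.097]
bl [ 0.435 -0.088  0.087]
ye [ 0.582 -0.092  0.089]
gr [0.643 0.029 0.089]
edge [ 0.533 -0.149  0.   ]
edge [ 0.327 -0.149  0.   ]
vise [ 0.557 -0.025  0.06 ]
vise [ 0.444 -0.024  0.06 ]
wh [0.506 0.449 0.025]
bk [0.529 0.109 0.025]
```

View pics/c1.png

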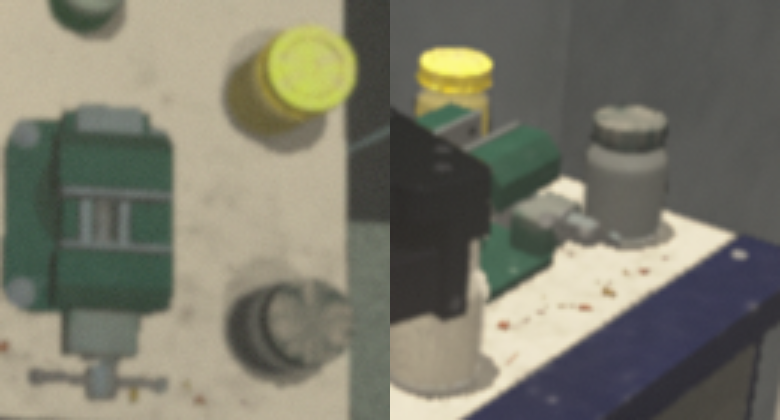

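The crop shows the yellow cap top at (474,223) in top and (382,169) in scene, and the black cap top at (474,306) in top and (440,187) in scene. Both are clear of the vise, and I'll fetch yellow first.

Run:
```python
from h import *
for a,b in(((474,222.7),(381.7,169.3)),((474,306),(440.3,187.3))):
    p,e=tri(a,b);print(p.round(4),round(e,4))
print(tri((199.9,255.6),(236.9,305.7)))
print(delta([0.577,-0.098,0.2],3))
```

```text
[ 0.5832 -0.0973  0.089 ] 0.0015
[ 0.4353 -0.0964  0.0883] 0.0011
(array([0.50405004, 0.39562106, 0.01390271]), np.float64(0.009654835761910993))
(array([-580. , -547.1,   39. ]), array([-0.1,  0.1, 69.8]))
```

```bash
python3 -m creep '[[[-586,-545,10,0,0,70,100],[-586,-545,10,0,0,70,100],[-586,-545,10,0,0,70,100],[-586,-545,10,0,0,70,100],[-586,-545,10,0,0,70,100],[-586,-545,10,0,0,70,100],[-586,-545,10,0,0,70,100],[-586,-545,10,0,0,70,100]]]'
python3 - <<'E'
from h import *
print(delta([0.583,-0.097,0.2],3), delta([0.583,-0.097,0.04],3),ctrl.get_state()["q"])
E
```

```text
t: 1.1
tcp_pos: [0.4347, 0.1617, 0.2324]
orientation: [2.167, 2.274, 0.0]
contact_force: [0.1, 1.2, -1.0]
gripper_width: 0.0883
grasp_force: 0.0
(array([-265.5,  135.7,   32.4]), array([ 0. ,  0. , -0.2])) (array([-265.5,  135.7,  192.4]), array([ 0. ,  0. , -0.2])) [-0.51364578  0.49592096  0.08768095  2.05144623 -0.07403019  0.59701912
 -0.32715192]
```

```bash
python3 -m creep '[[[-265,135,30,0,0,0,100],[-265,135,30,0,0,0,100],[-265,135,30,0,0,0,100],[-265,135,30,0,0,0,100],[-265,135,30,0,0,0,100],[-265,135,30,0,0,0,100],[-265,135,30,0,0,0,100],[-265,135,30,0,0,0,100]]]'
python3 - <<'E'
from h import *
print(delta([0.583,-0.097,0.036],3))
s=imaging.snapshot("scene");t=imaging.snapshot("top")
cv2.imwrite("pics/s1.png",s[:,:,::-1]);cv2.imwrite("pics/t1.png",t[:,:,::-1])
for b in blobs(s,BLU,200):print(b)
cv2.imwrite("pics/c2.png",cv2.resize(s[180:360,200:440],None,fx=3,fy=3)[:,:,::-1])
E
```

```text
t: 2.1
tcp_pos: [0.5811, -0.0927, 0.2025]
orientation: [-2.163, -2.276, -0.001]
contact_force: [-0.2, 0.3, -0.2]
gripper_width: 0.0883
grasp_force: 0.0
(array([ -4.7,   1.8, 166.4]), array([-0. , -0.1, -0.1]))
([228.8, 308.9], [210, 296, 39, 22, 446])
```

View pics/c2.png

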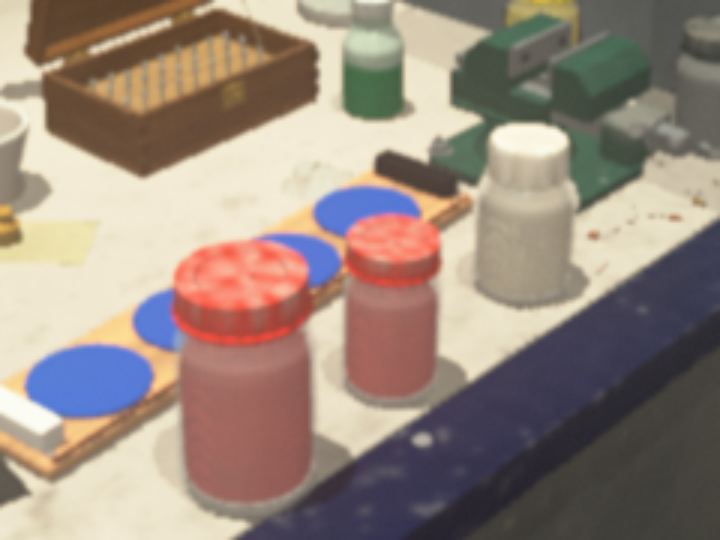

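View pics/t1.png

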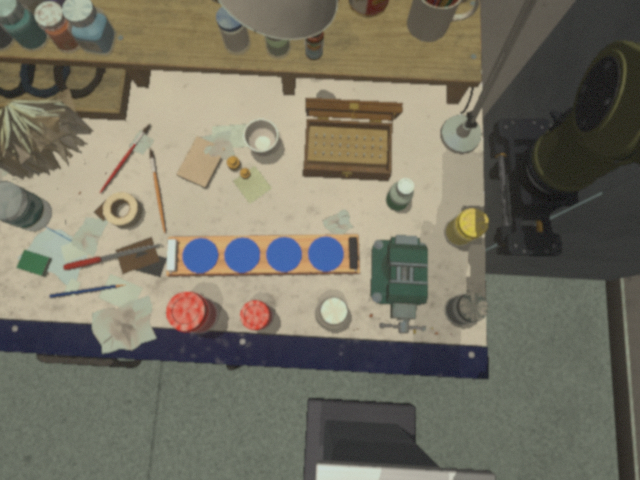

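Scene crop: ivory cap top is at about (377,228), small red at (331,259) and disc d at (322,250). The top view shows the gripper beside yellow, with its fingers opening along the image vertical. I'll descend over yellow.

```bash
python3 -m creep '[[[-4,2,50,0,0,0,100],[-4,2,80,0,0,0,100],[-4,2,80,0,0,0,100]]]'
python3 - <<'E'
from h import *
print(delta([0.583,-0.097,0.036],3))
for n,a,b in(("iv",(334,311),(376.7,227.7)),("red",(256,315),(331,258.7)),("a",(199.9,255.6),(228.8,308.9)),("d",(325.6,253.9),(322.3,250.3))):
    p,e=tri(a,b);print(n,p.round(4),round(e,4))
E
```

```text
t: 2.58
tcp_pos: [0.582, -0.0976, 0.1207]
orientation: [-2.163, -2.273, 0.004]
contact_force: [-0.0, -0.5, 0.4]
gripper_width: 0.0881
grasp_force: 0.0
(array([ 0.5,  1.4, 84.7]), array([-0.3, -0.1, -0.2]))
iv [0.4139 0.1433 0.091 ] 0.0007
red [0.4007 0.2761 0.0893] 0.0033
a [0.5095 0.4014 0.0065] 0.0016
d [0.5255 0.1603 0.0113] 0.0008
```

```bash
python3 -m creep '[[[0,1,45,0,0,0,100],[0,1,84,0,0,0,100],[0,1,84,0,0,0,100],[0,1,84,0,0,0,20],[0,1,84,0,0,0,20],[0,1,84,0,0,0,20],[0,1,84,0,0,0,20],[0,1,84,0,0,0,20]]]' 25
```

```text
t: 3.58
tcp_pos: [0.5856, -0.0988, 0.0396]
orientation: [2.166, 2.273, 0.002]
contact_force: [-1.2, 0.4, 7.4]
gripper_width: 0.056
grasp_force: 25.0
```

```bash
python3 -m creep '[[[0,0,-40,0,0,0,20],[0,0,-90,0,0,0,20],[0,0,-135,0,0,0,20],[0,0,-135,0,0,0,20],[0,0,-135,0,0,0,20]]]'
python3 - <<'E'
from h import *
print(delta([0.5135,0.3195,0.175],4))
E
```

```text
t: 4.2
tcp_pos: [0.5836, -0.0985, 0.1724]
orientation: [-2.166, -2.273, 0.002]
contact_force: [-0.4, -0.1, -3.3]
gripper_width: 0.0556
grasp_force: 25.0
(array([420.9, -49.8,  -2.2]), array([-0.1, -0. , -1.2]))
```

```bash
python3 -m creep '[[[30,-4,0,0,0,0,20],[90,-11,0,0,0,0,20],[150,-18,0,0,0,0,20],[210,-25,0,0,0,0,20],[270,-32,0,0,0,0,20],[330,-39,0,0,0,-1,20],[385,-46,0,0,0,-1,20],[421,-50,0,0,0,-1,20]]]' 30;  python3 -m creep '[[[0,0,40,0,0,0,20],[0,0,80,0,0,0,20],[0,0,80,0,0,0,20],[0,0,80,0,0,0,20]]]'
python3 - <<'E'
from h import *
print(delta([0.5135,0.3195,0.0545],4))
E
```

```text
t: 5.2
tcp_pos: [0.5117, 0.3224, 0.1709]
orientation: [-2.141, -2.296, 0.006]
contact_force: [-0.2, 0.7, -2.8]
gripper_width: 0.0556
grasp_force: 30.0
t: 5.7
tcp_pos: [0.5147, 0.3192, 0.0935]
orientation: [2.148, 2.293, -0.001]
contact_force: [0.7, 0.1, -2.2]
gripper_width: 0.056
grasp_force: 30.0
(array([ 0.4, -1.2, 39. ]), array([-0. ,  0. , -0.3]))
```

```bash
python3 -m creep '[[[0,-1,20,0,0,0,20],[0,-1,36,0,0,0,20],[0,-1,39,0,0,0,20],[0,-1,39,0,0,0,20]]]'
```

```text
t: 6.2
tcp_pos: [0.5138, 0.3194, 0.0549]
orientation: [2.147, 2.293, 0.001]
contact_force: [-0.1, -0.3, -3.1]
gripper_width: 0.0555
grasp_force: 30.0
```

```bash
python3 -m creep '[[[0,0,2,0,0,0,20],[0,0,2,0,0,0,20]]]';python3 -m creep '[[[0,0,2,0,0,0,20],[0,0,2,0,0,0,20]]]'
```

```text
t: 6.45
tcp_pos: [0.5137, 0.3195, 0.0528]
orientation: [2.147, 2.293, 0.001]
contact_force: [0.4, -0.5, -2.9]
gripper_width: 0.0557
grasp_force: 30.0
t: 6.7
tcp_pos: [0.5137, 0.3195, 0.0526]
orientation: [-2.147, -2.293, -0.002]
contact_force: [-3.3, -1.6, 11.4]
gripper_width: 0.0561
grasp_force: 30.0
```

```bash
python3 -m creep '[[[0,0,-1,0,0,0,70],[0,0,-1,0,0,0,100],[0,0,-1,0,0,0,100],[0,0,-1,0,0,0,100],[0,0,-50,0,0,0,100],[0,0,-110,0,0,0,100],[0,0,-150,0,0,0,100],[0,0,-150,0,0,0,100]]]'
python3 - <<'E'
from h import *
print(delta([0.4,0.2755,0.2],0))
t=imaging.snapshot("top");cv2.imwrite("pics/t2.png",cv2.resize(t[200:340,150:410],None,fx=3,fy=3)[:,:,::-1])
E
```

```text
t: 7.7
tcp_pos: [0.5155, 0.3204, 0.2038]
orientation: [2.146, 2.292, 0.011]
contact_force: [0.4, -0.2, -0.9]
gripper_width: 0.0882
grasp_force: 0.0
(array([ -37.2, -118.3,    3. ]), array([ 0.4, -0.2,  3.8]))
```

View pics/t2.png

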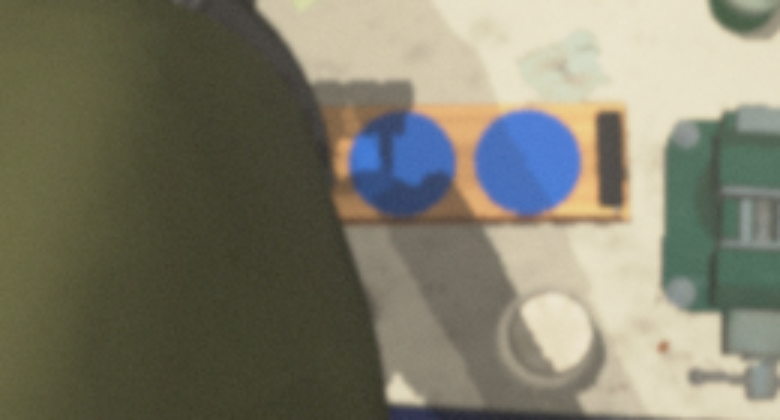

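The crop shows discs c at (284,254) and d at (326,254) empty, and the ivory cap top at about (335,311). The arm hides yellow, so I'll check it later. Red comes next.

```bash
python3 -m creep '[[[-20,-60,3,0,0,2,100],[-37,-118,3,0,0,4,100],[-37,-118,3,0,0,4,100],[-37,-118,50,0,0,4,100],[-37,-118,80,0,0,4,100],[-37,-118,80,0,0,4,100],[-37,-118,80,0,0,4,100]]]'
python3 - <<'E'
from h import *
print(delta([0.4,0.2755,0.036],0))
t=imaging.snapshot("top");s=imaging.snapshot("scene");cv2.imwrite("pics/t3.png",np.hstack([cv2.resize(a,None,fx=2,fy=2) for a in (t[220:350,150:350],s[190:320,240:440])])[:,:,::-1])
E
```

```text
t: 8.62
tcp_pos: [0.3988, 0.2748, 0.1206]
orientation: [2.226, 2.217, 0.0]
contact_force: [1.3, 0.3, -0.4]
gripper_width: 0.0878
grasp_force: 0.0
(array([ 0.7,  1.2, 84.6]), array([ 0. , -0. , -0.2]))
```

View pics/t3.png

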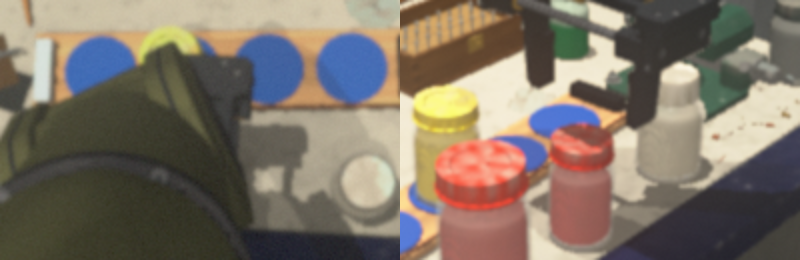

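Yellow stands on disc b, and the fingers straddle red. I'll check the alignment numerically before descending.

Run:
```python
from h import *
print(proj("scene",np.array([.3988,.2748,.1206])),proj("scene",np.array([.4,.2755,.093])),proj("top",np.array([.4,.2755,.093])))
s=cv2.imread("pics/t3.png")[:,:,::-1].copy()
print(blobs(s,RED,100))
```

```text
[333.83541507 241.32774736] [332.69882625 256.78299374] [255.54496356 314.55069544]
[([454.4, 153.0], [449, 145, 12, 18, 120]), ([472.4, 148.4], [466, 144, 13, 10, 101]), ([574.0, 161.0], [550, 145, 61, 26, 589]), ([479.3, 192.6], [436, 165, 92, 45, 1903])]
```

```bash
python3 -m creep '[[[0,2,45,0,0,0,100],[0,2,84,0,0,0,100],[0,2,84,0,0,0,100],[0,2,84,0,0,0,20],[0,2,84,0,0,0,20],[0,2,84,0,0,0,20],[0,2,84,0,0,0,20],[0,2,84,0,0,0,20]]]' 30; python3 -m creep '[[[0,0,-30,0,0,0,20],[0,0,-90,0,0,0,20],[0,0,-135,0,0,0,20],[0,0,-135,0,0,0,20],[0,0,-135,0,0,0,20]]]'
python3 - <<'E'
from h import *
print(delta([0.519,0.240,0.175],4))
E
```

```text
t: 9.72
tcp_pos: [0.4006, 0.2749, 0.0371]
orientation: [2.226, 2.217, 0.002]
contact_force: [-0.6, -0.3, 6.6]
gripper_width: 0.0513
grasp_force: 30.0
t: 10.35
tcp_pos: [0.3995, 0.2743, 0.1708]
orientation: [-2.225, -2.217, 0.002]
contact_force: [0.1, -0.2, -2.0]
gripper_width: 0.051
grasp_force: 30.0
(array([-33.9, 119.7,  -4.3]), array([-0.1,  0. , -4.2]))
```

```bash
python3 -m creep '[[[-10,40,0,0,0,-2,20],[-24,85,0,0,0,-4,20],[-34,120,0,0,0,-4,20],[-34,120,0,0,0,-4,20],[-34,120,40,0,0,-4,20],[-34,120,90,0,0,-4,20],[-34,120,108,0,0,-4,20],[-34,120,108,0,0,-4,20]]]'
python3 - <<'E'
from h import *
print(delta([0.519,0.240,0.0505],4))
E
```

```text
t: 11.35
tcp_pos: [0.5184, 0.24, 0.0621]
orientation: [-2.145, -2.293, 0.006]
contact_force: [0.3, -0.7, -0.7]
gripper_width: 0.051
grasp_force: 30.0
(array([ 0. ,  0.6, 11.6]), array([-0.2,  0.1, -0.2]))
```

```bash
python3 -m creep '[[[0,0,6,0,0,0,20],[0,0,10,0,0,0,20],[0,0,12,0,0,0,20],[0,0,12,0,0,0,20]]]'
```

```text
t: 11.85
tcp_pos: [0.5202, 0.2402, 0.0518]
orientation: [2.147, 2.293, 0.001]
contact_force: [0.1, -0.3, -0.8]
gripper_width: 0.0509
grasp_force: 30.0
```

```bash
python3 -m creep '[[[0,-1,1.5,0,0,0,20],[0,-1,1.5,0,0,0,20]]]';python3 -m creep '[[[0,0,1,0,0,0,20],[0,0,1,0,0,0,20]]]'
```

```text
t: 12.1
tcp_pos: [0.5194, 0.2402, 0.0503]
orientation: [2.147, 2.293, 0.001]
contact_force: [0.2, -0.1, 0.1]
gripper_width: 0.0512
grasp_force: 30.0
t: 12.35
tcp_pos: [0.5196, 0.2401, 0.0501]
orientation: [2.147, 2.293, 0.002]
contact_force: [-0.9, -0.4, 8.8]
gripper_width: 0.0509
grasp_force: 29.9
```

```bash
python3 -m creep '[[[0,0,-0.5,0,0,0,70],[0,0,-0.5,0,0,0,100],[0,0,-0.5,0,0,0,100],[0,0,-0.5,0,0,0,100],[0,0,-50,0,0,0,100],[0,0,-110,0,0,0,100],[0,0,-140,0,0,0,100],[0,0,-140,0,0,0,100]]]'
python3 - <<'E'
from h import *
print(delta([0.4145,0.142,0.13],0),onplane("top",335.3,310.7,.097))
E
```

```text
t: 13.35
tcp_pos: [0.5205, 0.2407, 0.1914]
orientation: [2.146, 2.292, 0.008]
contact_force: [0.5, 0.1, -0.7]
gripper_width: 0.0882
grasp_force: 0.0
(array([ -91.7, -112.5,   60.6]), array([ 0.3, -0.1,  3.8])) [0.41386519 0.14120149 0.097     ]
```

```bash
python3 -m creep '[[[-40,-50,0,0,0,2,100],[-92,-112,0,0,0,4,100],[-92,-112,0,0,0,4,100],[-92,-112,50,0,0,4,100],[-92,-112,62,0,0,4,100],[-92,-112,62,0,0,4,100],[-92,-112,62,0,0,4,100]]]'
python3 - <<'E'
from h import *
print(delta([0.4140,0.142,0.039],0))
t=imaging.snapshot("top");s=imaging.snapshot("scene");cv2.imwrite("pics/t4.png",np.hstack([cv2.resize(a,None,fx=2,fy=2) for a in (t[220:350,150:350],s[190:320,240:440])])[:,:,::-1])
E
```

```text
t: 14.22
tcp_pos: [0.4139, 0.1412, 0.1275]
orientation: [2.225, 2.217, 0.001]
contact_force: [-0.3, 0.5, -0.7]
gripper_width: 0.0882
grasp_force: 0.0
(array([ 0.8,  0.1, 88.5]), array([ 0.1, -0. , -0.2]))
```

View pics/t4.png

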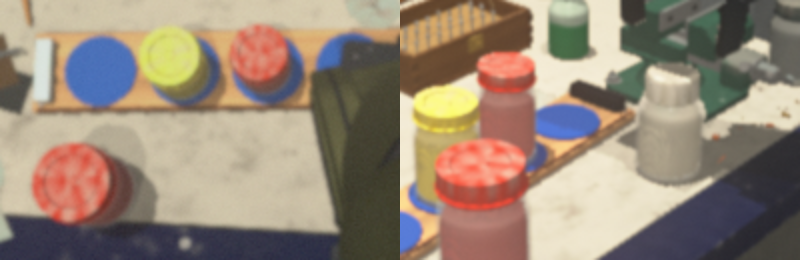

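Yellow's cap top is at (235.5,248) and red's at (279.5,246.5) in the top view. Both stand upright on b and c. I'll check those positions and grasp ivory.

```bash
python3 -m creep '[[[0,0,45,0,0,0,100],[0,0,88,0,0,0,100],[0,0,88,0,0,0,100],[0,0,88,0,0,0,20],[0,0,88,0,0,0,20],[0,0,88,0,0,0,20],[0,0,88,0,0,0,20],[0,0,88,0,0,0,20]]]' 30; python3 -m creep '[[[0,0,-30,0,0,0,20],[0,0,-90,0,0,0,20],[0,0,-145,0,0,0,20],[0,0,-145,0,0,0,20],[0,0,-145,0,0,0,20]]]'
python3 - <<'E'
from h import *
print(onplane("top",235.5,248,.102),onplane("top",279.5,246.5,.106))
print(delta([0.508,0.3995,0.185],4))
E
```

```text
t: 15.32
tcp_pos: [0.4155, 0.142, 0.0413]
orientation: [-2.225, -2.215, 0.003]
contact_force: [-1.9, 0.8, 6.8]
gripper_width: 0.0559
grasp_force: 30.1
t: 15.95
tcp_pos: [0.4151, 0.1423, 0.1852]
orientation: [-2.223, -2.216, 0.005]
contact_force: [-0.6, 0.1, -2.6]
gripper_width: 0.0559
grasp_force: 29.9
[0.51064964 0.31790452 0.102     ] [0.51686017 0.24222139 0.106     ]
(array([257.5,  92. ,  -0.3]), array([-0.2,  0. , -4.2]))
```

```bash
python3 -m creep '[[[25,9,0,0,0,-1,20],[75,27,0,0,0,-3,20],[125,45,0,0,0,-4,20],[175,63,0,0,0,-4,20],[225,80,0,0,0,-4,20],[257,92,0,0,0,-4,20],[257,92,0,0,0,-4,20],[257,92,0,0,0,-4,20]]]'; python3 -m creep '[[[0,0,40,0,0,0,20],[0,0,90,0,0,0,20],[0,0,119,0,0,0,20],[0,0,119,0,0,0,20]]]'
python3 - <<'E'
from h import *
print(delta([0.508,0.3995,0.0548],4))
E
```

```text
t: 16.95
tcp_pos: [0.5079, 0.3965, 0.183]
orientation: [-2.148, -2.289, 0.011]
contact_force: [0.3, -0.0, -1.6]
gripper_width: 0.0562
grasp_force: 29.9
t: 17.45
tcp_pos: [0.5063, 0.3956, 0.0636]
orientation: [-2.148, -2.288, 0.015]
contact_force: [-1.1, -0.1, -0.7]
gripper_width: 0.0557
grasp_force: 29.9
(array([3.8, 2. , 8.7]), array([-0.5,  0.2, -0.4]))
```

```bash
python3 -m creep '[[[4,2,3,-0.4,0.2,0,20],[4,2,6,-0.4,0.2,0,20],[4,2,7,-0.4,0.2,0,20],[4,2,7,-0.4,0.2,0,20]]]'; python3 -m creep '[[[0,0,1,0,0,0,20],[0,0,1,0,0,0,20]]]'; python3 -c "
from h import *
print(delta([0.508,0.3995,0.0543],4))"
```

```text
t: 17.95
tcp_pos: [0.5101, 0.4025, 0.0595]
orientation: [2.147, 2.293, 0.008]
contact_force: [0.6, 0.8, -1.3]
gripper_width: 0.0564
grasp_force: 29.9
t: 18.2
tcp_pos: [0.51, 0.4023, 0.058]
orientation: [2.147, 2.293, 0.007]
contact_force: [0.3, -0.1, -2.2]
gripper_width: 0.0561
grasp_force: 29.9
(array([-2.7, -2.2,  3.7]), array([ 0.2, -0.1, -0.2]))
```

```bash
python3 -m creep '[[[-2,-2,2,0.2,0,0,20],[-2,-2,3,0.2,0,0,20],[-2,-2,3,0.2,0,0,20]]]'; python3 -m creep '[[[0,0,1,0,0,0,20],[0,0,1,0,0,0,20]]]'; python3 -c "
from h import *
print(delta([0.508,0.3995,0.0543],4))"
```

```text
t: 18.58
tcp_pos: [0.5082, 0.4001, 0.055]
orientation: [-2.146, -2.292, -0.003]
contact_force: [-1.0, 0.7, -0.3]
gripper_width: 0.0559
grasp_force: 29.9
t: 18.82
tcp_pos: [0.5084, 0.4004, 0.0547]
orientation: [-2.146, -2.292, -0.004]
contact_force: [-0.5, 0.2, 4.1]
gripper_width: 0.0563
grasp_force: 29.9
(array([-0.9, -0.5,  0.4]), array([ 0. , -0.2, -0.2]))
```

Contact made. I'll release, rise, then go to black.

```bash
python3 -m creep '[[[0,0,0,0,0,0,70],[0,0,0,0,0,0,100],[0,0,0,0,0,0,100],[0,0,0,0,0,0,100],[0,0,-50,0,0,0,100],[0,0,-110,0,0,0,100],[0,0,-150,0,0,0,100],[0,0,-150,0,0,0,100]]]'
python3 - <<'E'
from h import *
print(delta([0.4353,-0.0965,0.2],0))
E
```

```text
t: 19.82
tcp_pos: [0.5105, 0.4006, 0.2076]
orientation: [2.147, 2.293, 0.014]
contact_force: [-0.2, 0.3, -1.0]
gripper_width: 0.0878
grasp_force: 0.0
(array([-491.1, -107.7,    3.9]), array([ 0.4, -0.4,  3.8]))
```

```bash
python3 -m creep '[[[-491,-107,4,0,0,4,100],[-491,-107,4,0,0,4,100],[-491,-107,4,0,0,4,100],[-491,-107,4,0,0,4,100],[-491,-107,4,0,0,4,100],[-491,-107,4,0,0,4,100],[-491,-107,4,0,0,4,100],[-491,-107,4,0,0,4,100]]]'; python3 -m creep '[[[-491,-107,4,0,0,4,100]]]' >/dev/null
python3 - <<'E'
from h import *
print(ctrl.get_state()["tcp_pos"],delta([0.4353,-0.0965,0.12],0))
E
```

```text
t: 20.82
tcp_pos: [0.4332, -0.0962, 0.1979]
orientation: [-2.223, -2.216, -0.001]
contact_force: [0.8, -0.0, 0.6]
gripper_width: 0.088
grasp_force: 0.0
[ 0.41996091 -0.15730751  0.19730292] (array([61.6, 10.8, 77.4]), array([-0.1, -0.1, -4.3]))
```

That extra row was a slip, because shifts are relative to the start of each call, so the arm went about 60 mm past black in free space. I'll bring it back and look.

```bash
python3 -m creep '[[[62,11,0,0,0,-4,100],[62,11,0,0,0,-4,100],[62,11,0,0,0,-4,100],[62,11,40,0,0,-4,100],[62,11,74,0,0,-4,100],[62,11,74,0,0,-4,100],[62,11,74,0,0,-4,100]]]';  python3 - <<'E'
from h import *
print(delta([0.4353,-0.0965,0.036],0))
t=imaging.snapshot("top");s=imaging.snapshot("scene");cv2.imwrite("pics/t5.png",np.hstack([cv2.resize(t[180:340,150:350],None,fx=2,fy=2),cv2.resize(s[140:300,300:500],None,fx=2,fy=2)])[:,:,::-1])
E
```

```text
t: 21.82
tcp_pos: [0.4362, -0.0947, 0.1249]
orientation: [-2.225, -2.216, -0.002]
contact_force: [-0.1, 0.0, 0.5]
gripper_width: 0.0879
grasp_force: 0.0
(array([-2. , -0.9, 88.9]), array([ 0. , -0.1, -0.2]))
```

View pics/t5.png

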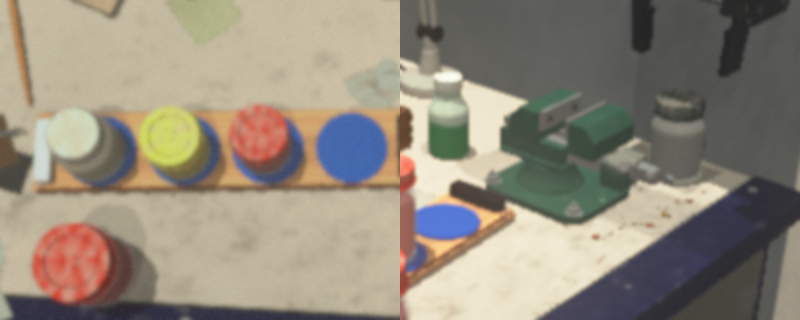

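Black stands untouched under the fingers. Ivory, yellow and red stand on a, b and c, with the ivory cap top at (187,247) in top. I'll descend and grasp black.

```bash
python3 -m creep '[[[-2,-1,45,0,0,0,100],[-2,-1,88,0,0,0,100],[-2,-1,88,0,0,0,100],[-2,-1,88,0,0,0,20],[-2,-1,88,0,0,0,20],[-2,-1,88,0,0,0,20],[-2,-1,88,0,0,0,20],[-2,-1,88,0,0,0,20]]]' 30; python3 -m creep '[[[0,0,-30,0,0,0,20],[0,0,-90,0,0,0,20],[0,0,-145,0,0,0,20],[0,0,-145,0,0,0,20],[0,0,-145,0,0,0,20]]]'
python3 - <<'E'
from h import *
print(onplane("top",187,247,.110))
print(delta([0.525,0.160,0.18],4))
E
```

```text
t: 22.92
tcp_pos: [0.4359, -0.0963, 0.037]
orientation: [-2.225, -2.217, -0.004]
contact_force: [0.4, -0.8, 8.3]
gripper_width: 0.0532
grasp_force: 29.8
t: 23.55
tcp_pos: [0.4346, -0.0957, 0.1808]
orientation: [-2.222, -2.216, -0.003]
contact_force: [-0.4, 0.7, -3.4]
gripper_width: 0.0534
grasp_force: 29.5
[0.50623168 0.39913324 0.11      ]
(array([255.9,  89.7,   1.5]), array([-0.1, -0.2, -4.2]))
```

```bash
python3 -m creep '[[[25,9,0,0,0,-1,20],[75,27,0,0,0,-3,20],[125,45,0,0,0,-4,20],[175,63,0,0,0,-4,20],[225,79,0,0,0,-4,20],[256,90,0,0,0,-4,20],[256,90,0,0,0,-4,20],[256,90,0,0,0,-4,20]]]'; python3 -m creep '[[[0,0,40,0,0,0,20],[0,0,90,0,0,0,20],[0,0,119,0,0,0,20],[0,0,119,0,0,0,20],[0,0,119,0,0,0,20]]]'
python3 - <<'E'
from h import *
print(delta([0.525,0.160,0.0505],4))
E
```

```text
t: 24.55
tcp_pos: [0.5248, 0.1577, 0.1804]
orientation: [-2.147, -2.289, 0.002]
contact_force: [0.3, -0.2, -1.3]
gripper_width: 0.0534
grasp_force: 29.5
t: 25.18
tcp_pos: [0.5267, 0.1581, 0.0639]
orientation: [-2.149, -2.291, -0.004]
contact_force: [-0.1, 0.7, -2.3]
gripper_width: 0.0528
grasp_force: 29.5
(array([ 2. , -1.6, 13.4]), array([ 0.1, -0.1, -0.3]))
```

```bash
python3 -m creep '[[[2,-2,6,0,0,0,20],[2,-2,11,0,0,0,20],[2,-2,12,0,0,0,20],[2,-2,12,0,0,0,20]]]'; python3 -m creep '[[[0,0,2,0,0,0,20],[0,0,2,0,0,0,20]]]'
```

```text
t: 25.68
tcp_pos: [0.524, 0.1613, 0.051]
orientation: [-2.146, -2.292, -0.003]
contact_force: [-0.2, -0.2, -2.1]
gripper_width: 0.0533
grasp_force: 29.5
t: 25.92
tcp_pos: [0.5242, 0.1615, 0.05]
orientation: [-2.146, -2.292, -0.005]
contact_force: [-1.8, -0.3, 7.6]
gripper_width: 0.0532
grasp_force: 29.8
```

Contact at the expected height. I'll release, rise, and back away to check.

```bash
python3 -m creep '[[[0,0,-0.5,0,0,0,70],[0,0,-0.5,0,0,0,100],[0,0,-0.5,0,0,0,100],[0,0,-0.5,0,0,0,100],[0,0,-50,0,0,0,100],[0,0,-110,0,0,0,100],[0,0,-150,0,0,0,100],[0,0,-150,0,0,0,100]]]'; python3 -m creep '[[[-60,-20,0,0,0,0,100],[-120,-40,0,0,0,0,100],[-180,-60,0,0,0,0,100],[-230,-70,0,0,0,0,100],[-250,-70,0,0,0,0,100],[-250,-70,0,0,0,0,100],[-250,-70,0,0,0,0,100],[-250,-70,0,0,0,0,100]]]'
python3 - <<'E'
from h import *
t=imaging.snapshot("top");s=imaging.snapshot("scene");cv2.imwrite("pics/t6.png",np.hstack([cv2.resize(t[180:340,160:360],None,fx=2,fy=2),cv2.resize(s[160:320,200:400],None,fx=2,fy=2)])[:,:,::-1])
E
```

```text
t: 26.92
tcp_pos: [0.5258, 0.1609, 0.2016]
orientation: [2.146, 2.292, 0.011]
contact_force: [0.3, 0.4, -0.1]
gripper_width: 0.0884
grasp_force: 0.0
t: 27.92
tcp_pos: [0.4705, -0.0914, 0.1978]
orientation: [-2.142, -2.294, -0.003]
contact_force: [-0.4, -0.6, -0.1]
gripper_width: 0.0879
grasp_force: 0.0
```

View pics/t6.png

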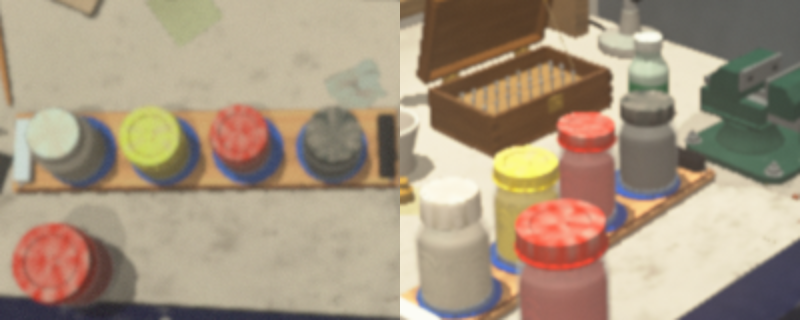

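All four jars stand upright in the right order. Composite cap tops are at (54,134), (152,136), (240,132) and (333,133), and the green bottle is untouched. I'll compare them with the discs and hand in.

Run:
```python
from h import *
D=dict(a=(.5079,.3992),b=(.5132,.3196),c=(.5187,.2401),d=(.5249,.1601))
ok=True
for k,uv,z in(("a",(187,247),.11),("b",(236,248),.102),("c",(280,246),.106),("d",(326.5,246.5),.1)):
    e=(onplane("top",*uv,z)[:2]-D[k])*1000;print(k,e.round(1));ok&=np.hypot(*e)<6
if ok: print(ctrl.close_job())
```

```text
a [-1.7 -0.1]
b [-2.5 -2.6]
c [-0.9  1.3]
d [-2.3  1.5]
the job is handed in; nothing more can be done
None
```

The four jars stand upright on their discs in order from ivory at the white block to black at the black block, each measured within 4 mm of its disc centre; the green bottle was left alone, and the job was handed in at about 28 s.

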